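Transfer a glaze-tile carrier to the next rail

TASK

Slide the blue-tabbed tile carrier along its rail to the gate by the red end stop, lift it over the stop and set it into the gate of the other, higher rail. Then slide it along that rail until it presses lightly but definitely on the stop screw of the orange collar, without shifting the collar, and let go of it there. Keep every push gentle, and leave the other carriers and everything else where they are.

Things in the scene. Friction and masses are not known exactly. Their poses are not given: they have to be found in the camera images.
- carrier: Carrier to move: BLUE tab, two blue-glazed tiles, 0.14-0.28 kg. Origin: centre of its roof's underside, which rides on the rail; z up, y along the rail, x across (symmetric). Roof 32 (x) x 40 (y) mm, z 0 to 10; its end faces y = +-20 mm meet stops and screw. Tiles hang outside the cheeks to z = -58 mm; 45 mm wide overall (x). On a rail it has 2 mm play to each side, 3.5 mm upwards.
- tab (a point): Top centre of the carrier's blue grip tab, 46 mm above the carrier's origin. The tab is 14 (x) x 30 (y) mm and 36 mm tall, standing on the roof; grip it across x, from above.
- lips (a point): Mid-point between the carrier's two inward lips, 14.5 mm below its origin. Lips 30 mm long (y +-15 mm), 12 mm apart, 4 mm thick, on cheeks 24 mm apart inside. They run under a rail's flange, so the carrier can be lifted off or set on only at a gate, where the flange is cut away.
- rail_a: Rail A: lower rail, at the robot's right, fixed. Origin: centre of its olive base's underside (110 x 260 x 12 mm), on the table; the rail runs along its y, running surface 120 mm above the table. Red end stops at both ends, 20 mm wide, 10 mm long, 15 mm above the running surface. Its gate is at the +y end.
- flange_a (a point): Middle of rail A's running surface (120 mm above its origin): top edge of a 6 mm thick steel web. A flange 20 mm wide, 8 mm thick, its top 1 mm below the web's edge, runs from rail y = -120 to 75 mm; from 75 to 120 mm (the gate) there is only the web.
- gate_a (a point): Foot of the inner face of rail A's red stop by the gate (rail y = 120 mm, running-surface height). A carrier touching this stop has its origin 20 mm before it (rail y = 100 mm), lips 10 mm clear of the flange's end: lift it there. Carried on along the rail, its lips must clear the stop's top.
- rail_b: Rail B: higher rail, at the robot's left, fixed. Origin: centre of its olive base's underside (110 x 300 x 12 mm), on the table; the rail runs along its y, running surface 145 mm above the table. Red end stops at both ends, 20 mm wide, 10 mm long, 15 mm above the running surface. Its gate is at the -y end.
- flange_b (a point): Middle of rail B's running surface (145 mm above its origin): same web and flange as rail A; flange from rail y = -92 to 140 mm, only the web from -140 to -92 mm (the gate).
- gate_b (a point): Foot of the inner face of rail B's red stop by the gate (rail y = -140 mm, running-surface height). A carrier can be lowered over the web with its origin 20 to 33 mm beyond this face (rail y = -120 to -107 mm), then slid towards +y under the flange.
- collar: Orange clamp collar on rail B, 24 (x) x 16 (y) x 22 mm high, black thumb knob on top, between the gate and the white-tabbed carrier. Origin: centre of its underside, on the running surface; axes as rail B. Held by friction alone: it slips along the rail if pushed with more than about 10 N.
- collar_face (a point): Point on the collar's face towards the gate (collar y = -8 mm), 6.5 mm above the running surface, where a rigid steel stop screw with a 10 mm head stands out towards the gate by an amount that differs every time, 2 to 22 mm, and is not measured: find it by feel with the carrier.
- waiting: Same shape as the blue-tabbed carrier (origin at the centre of the underside of its roof), GREY tab, terracotta tiles: waits on rail A behind the blue one, away from the gate; stays.
- hung: Same shape as the blue-tabbed carrier (origin at the centre of the underside of its roof), WHITE tab, green tiles: already hung on rail B beyond the collar; stays.
- jar: Amber glaze jar, 64 mm diameter, 85 mm high, on the table beyond the rails; origin under its centre. Stays.
- beaker: Terracotta cup, 72 mm diameter, 85 mm high, on the table beyond the rails; origin under its centre. Stays.
- bowl: White bowl, 110 mm diameter, 50 mm high, on the table beyond the rails; origin under its centre. Stays.
- weight: Brass weight, 64 mm diameter, 55 mm high, on the table beyond the rails; origin under its centre. Stays.
- brush: Glaze brush lying on the table at the left; origin near its middle. Stays.
Mind the look-alikes: they are no part of the job. What is shaped like the carrier but yellow is not meant.

How it is judged:
On the way, in this order (a step that is already met when the one before it is completed fails the run):
1. the carrier is lifted off rail A, over its end stop (z of carrier in the frame of rail_a above 0.155 m), for 0.05 s.
2. the carrier sits down on the running surface of rail B (z of carrier in the frame of rail_b between 0.142 and 0.1485 m and x of carrier in the frame of rail_b between -0.005 and 0.005 m and y of carrier in the frame of rail_b above -0.125 m), for 0.1 s.
3. the carrier, on rail B, presses on the collar's stop screw with at least 2 N for 0.2 s (z of carrier in the frame of rail_b between 0.142 and 0.1485 m and x of carrier in the frame of rail_b between -0.005 and 0.005 m and contact force between carrier and collar above 2 N), for 0.2 s.
At the end, for the whole second after the job is handed in: The blue carrier hangs captive on rail B: origin within 5 mm of its centre line, 3 mm below to 3.5 mm above its running surface, 29 to 53 mm before the collar's centre (at its stop screw), within 0.12 rad of upright, released and at rest (faint rocking below 0.5 rad/s allowed) (z of carrier in the frame of rail_b between 0.142 and 0.1485 m and x of carrier in the frame of rail_b between -0.005 and 0.005 m and y of carrier in the frame of collar between -0.053 and -0.029 m and angle between carrier's own z axis and vertical below 0.12 rad and linear speed of carrier below 0.01 m/s and angular speed of carrier below 0.5 rad/s); the robot touches nothing.
It fails at once if the collar is shifted by more than 2 mm (distance of collar from where it was at the start of the episode above 0.002 m).
It fails at once if the carrier is pushed against rail A or rail B, their stops or the collar, with more than 25 N (contact force between carrier and rail_a above 25 N or contact force between carrier and rail_b above 25 N).
It fails at once if the robot touches rail A, rail B or the collar with more than 15 N (contact force between any of the fingers, the arm and rail_a above 15 N or contact force between any of the fingers, the arm and rail_b above 15 N).
It fails at once if another carrier is moved by more than 6 mm (distance of any of waiting, hung from where it was at the start of the episode above 0.006 m).
It fails at once if a bystander on the table is moved by more than 15 mm (distance of any of jar, beaker, bowl, weight, brush from where it was at the start of the episode above 0.015 m).
It also fails if it takes over 64 s, if anything falls off the work surface, if the arm or the gripper's body presses on something with over 40 N, if the wrist force passes 120 N, or if a joint passes its speed limit or range.

ROBOT

A 6-joint arm with a two-finger parallel gripper is mounted at the origin on the work surface. World frame = base frame: x ahead of the robot, y to its left, z up, the work surface at z = 0. Lengths are in m, angles in rad, forces in N, time in s.
With the tool pointing down it reaches from about 0.375 to 0.975 m from the base axis. Payload 3.8 kg.
Tool frame: the origin (TCP) lies midway between the tips of the shut fingers; the grasp point (between the pads) lies 19 mm behind it; x points along the fingers, y is the direction in which the jaws open and shut, and the axes are right-handed (so a half turn about x gives the same grasp; the last joint's range is limited). The gripper opens to 88 mm and grips with 3 to 60 N. Pads are 18 mm wide; open, the fingers measure 123 mm over their backs; the gripper's body (75 mm by 187 mm) begins 45 mm behind the grasp point.
Start: joints at [1.08, 0.264, 1.604, -0, 1.274, -0.037], TCP at [0.296, 0.607, 0.239] pointing down, gripper open.
Joint ranges: [-2.63, 2.63], [-0.94, 2.18], [0.31, 2.57], [-1.31, 4.45], [0, 2.66], [-2.55, 2.55]. Speed limits (rad/s): [2.57, 2.57, 3.14, 3.14, 3.14, 3.14].

INTERFACE

Orientations are given as a rotation vector (axis times angle).
In Python, from cell import manip, inverse_kinematics, cams, order gives the robot as it stands. Calls block until the motion is done:
- manip.move_pose(position, orientation): joint-space move of the TCP to a pose.
- manip.move_linear(position, rate=0.15, rot=None): straight line of the TCP; rot=None keeps the orientation; rate is the mean speed in m/s.
- manip.set_joints(angles): joint-space move.
- manip.set_gripper(opening, force=None): finger opening in m; force is the grip in N (None keeps the last); returns when the fingers have stopped.
- manip.dwell(seconds).
- inverse_kinematics(position, orientation): joint angles nearest the present ones, or None.
- manip.state(): the state.
- cams.capture(name): name is "scene" or "side" or "wrist"; returns a dict with "image" (480x640x3 uint8, blue, green, red), "z_map" (480x640 float32, m along the optical axis (not along the pixel's ray), 0 where there is no reading), "intrinsics" (3x3 intrinsics, pixels), "position" and "orientation" of the camera in the world; the wrist camera has in their place "T_tool_cam" (4x4, takes a point from camera to tool coordinates, whose origin is the TCP and whose axes are the tool frame's). Camera axes: x right, y down, z forward; pixel columns grow to the right and rows downward; lengths in m; the calibration is good to about 2 mm. A picture is of the moment at which its call begins: read the wrist's pose just before it.
A pose or a line that the arm cannot do raises manip.IKError and nothing moves.
- order.close_job(): hands the job in, once; it reports no verdict.
The state is a dict: "clock": time; "joint_pos": joint angles; "joint_velocities": joint speeds; "tau": joint torques, N m; "tool_pos": TCP position; "tcp_rot": TCP orientation; "contact_force": force on the tool from outside, world axes, zero at the start; "moment": the same for the moment, N m; "gripper_width": finger opening in m.
Only numpy, scipy, OpenCV 4.12 (cv2) and the standard library are available. Lean on these libraries where they do the work, as an engineer would, in place of code of your own. Each camera call takes 0.05 s, during which the arm holds its last target.

## Working session

There is one attempt and no reset: what is moved stays moved. The work goes in short steps, each a Python script; the robot and the scene stay as the last script left them, time stands still between calls to the robot, and variables do not carry over. Pictures are saved under pics/ and viewed, and the job is handed in when it is done.

```bash
ls; mkdir -p pics; python3 - <<'E'
from cell import manip,cams
import cv2,numpy as np
s=manip.state();print(s)
for n in("scene","side","wrist"):
    c=cams.capture(n);cv2.imwrite(f"pics/{n}0.png",c["image"])
    np.savez(f"{n}0.npz",**c)
    print(n,c["intrinsics"],c.get("position"),c.get("orientation"),c.get("T_tool_cam"))
E
```

```text
pics
{'clock': 0.0, 'joint_pos': array([ 1.08008886e+00,  2.64719433e-01,  1.60532030e+00, -2.19957561e-05,
        1.27366734e+00, -3.69224352e-02]), 'joint_velocities': array([-6.13313429e-04,  9.84780019e-04,  5.54865341e-05, -1.49746581e-04,
       -3.53593875e-03, -1.16611389e-03]), 'tau': array([-8.41609381e-04, -5.02129877e+01, -3.56870127e+01,  7.26983347e-02,
        2.95323855e-02, -2.06882369e-04]), 'tool_pos': array([0.29560324, 0.60607918, 0.2374397 ]), 'tcp_rot': array([ 0.35424942,  1.54188022, -0.35748738]), 'contact_force': array([-0.44391247, -0.6038831 ,  0.3746628 ]), 'moment': array([ 0.03442599, -0.06819864,  0.030878  ]), 'gripper_width': 0.0882401250347981}
scene [[593.52833958   0.         310.95186764]
 [  0.         593.52833958 236.99807227]
 [  0.           0.           1.        ]] [1.16498645 0.50743293 1.04463909] [-1.25959831 -2.38179728  0.81966386] None
side [[536.5781304    0.         317.57435068]
 [  0.         536.5781304  227.92052056]
 [  0.           0.           1.        ]] [ 0.32104444 -0.75597835  0.81473389] [-2.22835226  0.32369931 -0.15187939] None
wrist [[418.05459374   0.         316.49435439]
 [  0.         418.05459374 236.31088292]
 [  0.           0.           1.        ]] None None [[ 1.50159206e-04 -3.12236566e-01  9.50004371e-01 -1.46566448e-01]
 [ 9.99999572e-01 -8.20768924e-04 -4.27822465e-04  3.66164343e-04]
 [ 9.13315883e-04  9.50004028e-01  3.12236309e-01 -8.12884970e-02]
 [ 0.00000000e+00  0.00000000e+00  0.00000000e+00  1.00000000e+00]]
```

View pics/scene0.png

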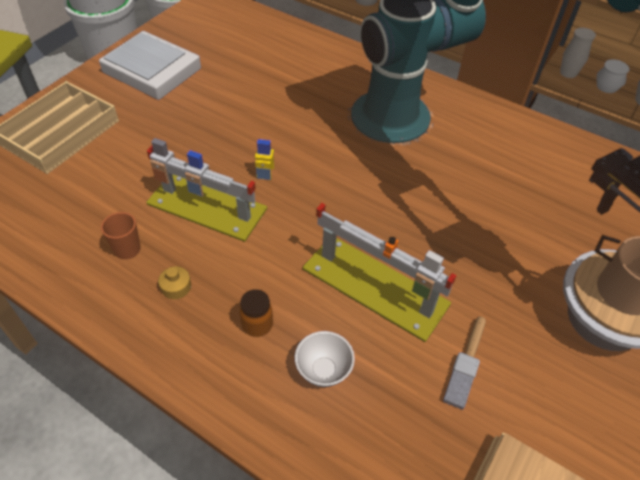

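View pics/side0.png

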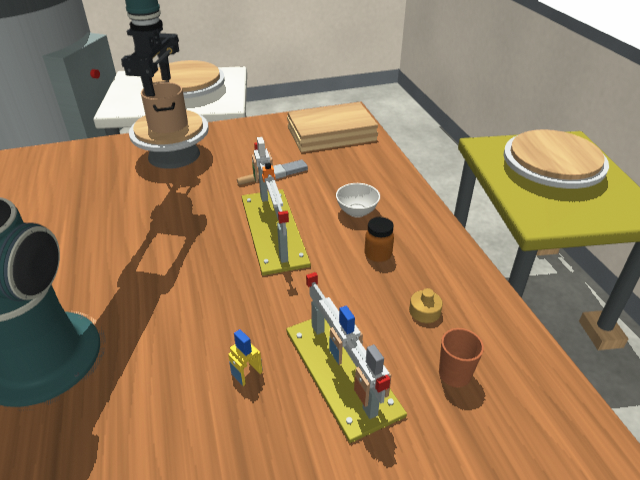

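View pics/wrist0.png

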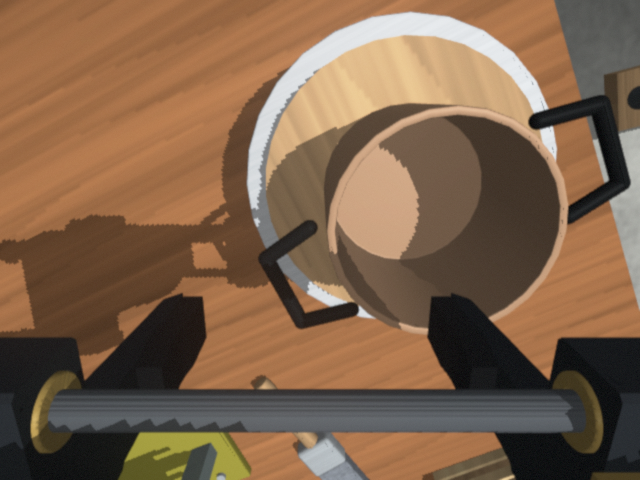

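The scene view shows rail A at about (205,185) with blue (195,160) and grey (160,150) tabs, and rail B at about (380,260) with the orange collar at (390,245). The yellow decoy is at (264,155). The side view shows the same layout. Next I measure the bases.

```bash
cat > h.py <<'E'
import numpy as np,cv2
from scipy.spatial.transform import Rotation as R
def load(n): return dict(np.load(n,allow_pickle=True))
def pose(c,st=None):
    if "position" in c: return R.from_rotvec(c["orientation"]).as_matrix(),np.array(c["position"])
    Rt=R.from_rotvec(st["tcp_rot"]).as_matrix();T=c["T_tool_cam"]
    return Rt@T[:3,:3],Rt@T[:3,3]+st["tool_pos"]
def ray(c,uv,z,st=None):
    """uv Nx2 -> world pts on plane z"""
    Rm,p=pose(c,st);K=c["intrinsics"]
    uv=np.atleast_2d(np.asarray(uv,float))
    d=np.c_[uv,np.ones(len(uv))]@np.linalg.inv(K).T@Rm.T
    return p+d*((z-p[2])/d[:,2])[:,None]
def depthpts(c,mask,st=None):
    Rm,p=pose(c,st);K=c["intrinsics"];v,u=np.nonzero(mask&(c["z_map"]>0))
    d=np.c_[u,v,np.ones(len(u))]@np.linalg.inv(K).T*c["z_map"][v,u][:,None]
    return d@Rm.T+p,np.c_[u,v]
def hsv(c): return cv2.cvtColor(c["image"],cv2.COLOR_BGR2HSV)
def rng(c,lo,hi): return cv2.inRange(hsv(c),np.array(lo),np.array(hi))>0
E
python3 - <<'E'
from h import *
for n in("scene","side"):
    c=load(n+"0.npz")
    m=rng(c,(24,150,60),(36,255,255))
    k,lab,st,ce=cv2.connectedComponentsWithStats(m.astype(np.uint8))
    sel=[]
    P,uv=depthpts(c,m)
    ok=abs(P[:,2]-.012)<.006
    print(n,"medz",np.median(P[ok,2]))
    W=ray(c,uv[ok],.012)
    for nm,f in(("A",W[:,1]<0.0),("B",W[:,1]>0.0)):
        q=W[f&(W[:,0]>.3)&(W[:,0]<.9)]
        # drop strays: biggest cluster
        md=np.median(q[:,:2],0); q=q[np.linalg.norm(q[:,:2]-md,axis=1)<.2]
        r=cv2.minAreaRect((q[:,:2]*1000).astype(np.float32));print(nm,len(q),r, cv2.boxPoints(r).round(0).tolist())
    for nm,lo,hi in(("blue",(110,120,60),(128,255,255)),("red",(172,150,80),(180,255,255)),("red0",(0,200,100),(4,255,255)),("orange",(6,215,180),(14,255,255))):
        mm=rng(c,lo,hi).astype(np.uint8)
        k,lab,st,ce=cv2.connectedComponentsWithStats(mm)
        for i in range(1,k):
            if st[i,4]>12:
                P,_=depthpts(c,lab==i)
                if len(P): print(nm,st[i].tolist(),ce[i].round(1),"med",np.median(P,0).round(4),"zmax",P[:,2].max().round(3))
E
```

```text
scene medz 0.013340819910478863
A 2957 ((532.3279418945312, -189.380615234375), (110.45562744140625, 259.39453125), 9.384645462036133) [[457.0, -70.0], [499.0, -326.0], [608.0, -308.0], [566.0, -52.0]]
B 5235 ((503.4549560546875, 244.38265991210938), (298.09869384765625, 110.897705078125), 88.4204330444336) [[444.0, 97.0], [555.0, 94.0], [563.0, 392.0], [452.0, 395.0]]
blue [258, 140, 11, 12, 92] [263.3 145. ] med [ 0.3672 -0.1429  0.0997] zmax 0.108
blue [188, 152, 14, 15, 98] [195.4 157.3] med [ 0.5351 -0.1925  0.1643] zmax 0.17
red0 [249, 182, 5, 6, 18] [251.  184.5] med [ 0.5108 -0.0653  0.1355] zmax 0.139
red0 [318, 204, 6, 7, 24] [320.8 207. ] med [0.4979 0.1019 0.1608] zmax 0.165
red0 [450, 275, 5, 7, 20] [451.7 277.8] med [0.5061 0.3901 0.1613] zmax 0.164
orange [387, 244, 8, 5, 21] [390.3 245.7] med [0.5106 0.2645 0.168 ] zmax 0.172
side medz 0.011922444919511499
A 3990 ((473.6993103027344, -215.5795135498047), (201.64511108398438, 272.2801818847656), 19.11202621459961) [[334.0, -120.0], [423.0, -377.0], [614.0, -311.0], [524.0, -54.0]]
B 2724 ((500.9804992675781, 235.669677734375), (305.051025390625, 109.1579360961914), 88.34852600097656) [[442.0, 85.0], [551.0, 82.0], [560.0, 387.0], [451.0, 390.0]]
red0 [91, 70, 5, 7, 24] [92.8 72.9] med [ 0.0087  1.7375 -0.1445] zmax -0.131
red0 [280, 212, 8, 10, 34] [283.2 216.4] med [0.4973 0.0927 0.1513] zmax 0.16
red0 [307, 273, 10, 9, 36] [311.8 277.1] med [ 0.5099 -0.0739  0.1336] zmax 0.137
red0 [377, 376, 13, 11, 49] [383.  381.7] med [ 0.5508 -0.3201  0.1326] zmax 0.137
```

```bash
cat >> h.py <<'E'
def rz(a): return R.from_euler('z',a).as_matrix()
def tool(yaw,s=1):
    """tool x down, tool y = s*rail x for a rail at yaw"""
    x=np.array([0,0,-1.]);y=s*rz(yaw)[:,0];return R.from_matrix(np.c_[x,y,np.cross(x,y)]).as_rotvec()
A0=np.array([.5323,-.1894]);yA=np.radians(9.38)
B0=np.array([.5035,.2444]);yB=np.radians(-1.58)
def A(x,y,z): return np.r_[A0,0]+rz(yA)@[x,y,z]
def B(x,y,z): return np.r_[B0,0]+rz(yB)@[x,y,z]
E
python3 - <<'E'
from h import *
from cell import manip,inverse_kinematics as ik
print(R.from_rotvec(manip.state()["tcp_rot"]).as_matrix().round(2))
for s in(1,-1):
    for nm,p,y in(("Alook",A(0,-.05,.34),yA),("A",A(0,.1,.14),yA),("A-",A(0,-.0,.14),yA),("Ahi",A(0,.1,.25),yA),("Bhi",B(0,-.115,.27),yB),("B",B(0,-.115,.165),yB),("Bc",B(0,.0,.165),yB),("Blook",B(0,-.1,.34),yB)):
        q=ik(p,tool(y,s));print(s,nm,p.round(3),None if q is None else np.round(q,2))
E
```

```text
[[-0.    0.44  0.9 ]
 [-0.    0.9  -0.44]
 [-1.   -0.   -0.  ]]
1 Alook [ 0.54  -0.239  0.34 ] [-0.46  0.06  1.66 -0.    1.43 -0.62]
1 A [ 0.516 -0.091  0.14 ] [-0.22  0.06  2.03 -0.    1.05 -0.39]
1 A- [ 0.532 -0.189  0.14 ] [-0.39  0.14  1.94 -0.    1.06 -0.55]
1 Ahi [ 0.516 -0.091  0.25 ] [-0.22 -0.03  1.91 -0.    1.26 -0.39]
1 Bhi [0.5   0.129 0.27 ] [ 0.2  -0.06  1.9   0.    1.3   0.23]
1 B [0.5   0.129 0.165] [0.2  0.02 2.02 0.   1.1  0.23]
1 Bc [0.503 0.244 0.165] [0.41 0.11 1.93 0.   1.1  0.43]
1 Blook [0.501 0.144 0.34 ] [ 0.23 -0.08  1.79  0.    1.43  0.26]
-1 Alook [ 0.54  -0.239  0.34 ] [-0.46  0.06  1.66  0.    1.43  2.52]
-1 A [ 0.516 -0.091  0.14 ] None
-1 A- [ 0.532 -0.189  0.14 ] None
-1 Ahi [ 0.516 -0.091  0.25 ] None
-1 Bhi [0.5   0.129 0.27 ] None
-1 B [0.5   0.129 0.165] None
-1 Bc [0.503 0.244 0.165] None
-1 Blook [0.501 0.144 0.34 ] None
```

```bash
python3 - <<'E'
from h import *
from cell import manip,cams
s=manip.state();p=s["tool_pos"].copy();p[2]=.38
manip.move_linear(p,rate=.2)
for nm,f,y,ty in(("B",B,yB,-.03),("A",A,yA,.04)):
    manip.move_pose(f(0,ty,.34),tool(y)); manip.dwell(.2)
    st=manip.state();c=cams.capture("wrist")
    cv2.imwrite(f"pics/w{nm}1.png",c["image"]);np.savez(f"w{nm}1.npz",tool_pos=st["tool_pos"],tcp_rot=st["tcp_rot"],**c)
    print(st["clock"],st["tool_pos"],f(0,ty,.34))
E
```

```text
2.8417 [0.50254726 0.21535541 0.34005766] [0.50267282 0.21441141 0.34      ]
4.4583 [ 0.52607069 -0.14888077  0.34005447] [ 0.52578074 -0.14993484  0.34      ]
```

View pics/wB1.png

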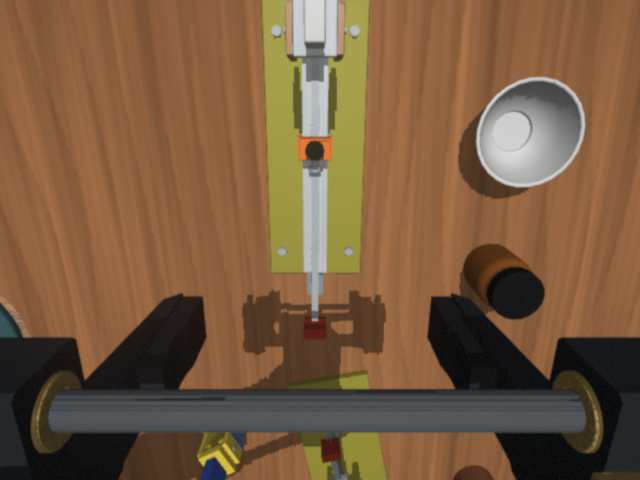

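View pics/wA1.png

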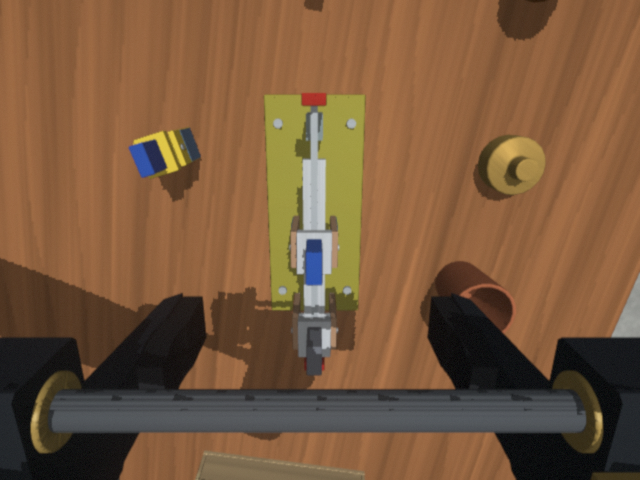

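Wrist views: on rail B the collar is at (315,148), the gate stop at (315,328) and the white carrier at (316,20). On rail A the blue tab is at (314,262), the gate stop at (314,99), and grey at (314,340). The yellow decoy is to the left at (165,152). Next I convert these to rail coordinates.

```bash
python3 - <<'E'
from h import *
def big(m,box):
    x0,y0,x1,y1=box;mm=np.zeros(m.shape,np.uint8);mm[y0:y1,x0:x1]=m[y0:y1,x0:x1]
    k,lab,st,ce=cv2.connectedComponentsWithStats(mm);i=1+np.argmax(st[1:,4]);v,u=np.nonzero(lab==i)
    return np.c_[u,v],st[i],ce[i]
def rep(nm,c,st,m,box,z,O,yaw):
    uv,s,ce=big(m,box);W=ray(c,uv,z,st);L=(W-np.r_[O,0])@rz(yaw)
    P,_=depthpts(c,np.isin(np.arange(480*640),uv[:,1]*640+uv[:,0]).reshape(480,640),st)
    print(nm,s.tolist(),"x %.1f..%.1f mid %.1f  y %.1f..%.1f mid %.1f"%tuple(1000*np.array([L[:,0].min(),L[:,0].max(),(L[:,0].min()+L[:,0].max())/2,L[:,1].min(),L[:,1].max(),(L[:,1].min()+L[:,1].max())/2])),"depth z q",np.percentile(P[:,2],[5,50,95]).round(4))
for nm in"AB":
    c=load(f"w{nm}1.npz");O,yaw,h=(A0,yA,.12) if nm=="A" else (B0,yB,.145)
    ol=rng(c,(24,150,60),(36,255,255));uv,s,ce=big(ol,(200,0,430,330))
    W=ray(c,uv,.012,c);r=cv2.minAreaRect((W[:,:2]*1000).astype(np.float32));print(nm,"base",r)
    for rr in((115,150,180,200,220,280) if nm=="A" else (70,100,185,210,230,260,290,300,310)):
        row=c["image"][rr].astype(int);sat=row.max(1)-row.min(1)
        u=np.nonzero((sat[290:345]<40)&(row[290:345].max(1)>70))[0]+290
        if len(u):
            for z in(h,): 
                W=ray(c,[[u.min()-.5,rr],[u.max()+.5,rr]],z,c);L=(W-np.r_[O,0])@rz(yaw)*1000
                print(rr,u.min(),u.max(),"x",L[:,0].round(1),"mid",L[:,0].mean().round(2),"y",L[0,1].round(1))
    red=rng(c,(172,120,60),(180,255,255))|rng(c,(0,200,60),(4,255,255))
    if nm=="A":
        rep("stop",c,c,red,(290,80,340,120),h+.015,O,yaw)
        rep("tab",c,c,rng(c,(105,120,40),(130,255,255)),(290,220,340,300),h+.046,O,yaw)
    else:
        rep("stop",c,c,red,(290,300,340,350),h+.015,O,yaw)
        rep("collar",c,c,rng(c,(5,200,120),(14,255,255)),(280,130,345,175),h+.022,O,yaw)
    crop=c["image"][(80 if nm=="A" else 100):(300 if nm=="A" else 350),250:380];cv2.imwrite(f"pics/crop{nm}.png",cv2.resize(crop,None,fx=2.4,fy=2.4,interpolation=cv2.INTER_NEAREST))
E
```

```text
A base ((500.3781433105469, -237.86732482910156), (33.73155975341797, 156.15982055664062), 9.522384643554688)
115 306 322 x [-8.8  5.6] mid -1.61 y 109.6
150 310 317 x [-5.5  1.4] mid -2.07 y 80.6
180 302 325 x [-12.7   8.5] mid -2.11 y 54.4
200 302 325 x [-12.9   8.6] mid -2.14 y 36.3
220 292 336 x [-22.2  18.8] mid -1.71 y 17.6
280 303 324 x [-12.8   8.3] mid -2.25 y -42.0Traceback (most recent call last):
  File "<stdin>", line 23, in <module>
  File "<stdin>", line 7, in rep
  File "<stdin>", line 4, in big
    return _wrapfunc(a, 'argmax', axis=axis, out=out, **kwds)
    return bound(*args, **kwds)
ValueError: attempt to get argmax of an empty sequence
```

```bash
cat > m.py <<'E'
from h import *
def big(m,box):
    x0,y0,x1,y1=box;mm=np.zeros(m.shape,np.uint8);mm[y0:y1,x0:x1]=m[y0:y1,x0:x1]
    k,lab,st,ce=cv2.connectedComponentsWithStats(mm);i=1+np.argmax(st[1:,4]);v,u=np.nonzero(lab==i)
    return np.c_[u,v],st[i],ce[i]
def rep(nm,c,st,m,box,z,O,yaw):
    uv,s,ce=big(m,box);W=ray(c,uv,z,st);L=(W-np.r_[O,0])@rz(yaw)
    P,_=depthpts(c,np.isin(np.arange(480*640),uv[:,1]*640+uv[:,0]).reshape(480,640),st)
    print(nm,s.tolist(),"x %.1f..%.1f mid %.1f  y %.1f..%.1f mid %.1f"%tuple(1000*np.array([L[:,0].min(),L[:,0].max(),(L[:,0].min()+L[:,0].max())/2,L[:,1].min(),L[:,1].max(),(L[:,1].min()+L[:,1].max())/2])),"depth z q",np.percentile(P[:,2],[5,50,95]).round(4))
E
python3 - <<'E'
from m import *
for nm in"AB":
    c=load(f"w{nm}1.npz");O,yaw,h=(A0,yA,.12) if nm=="A" else (B0,yB,.145)
    print(hsv(c)[(99,327)[nm=="B"],314])
    for rr in([] if nm=="A" else (70,100,185,210,230,260,290,300,310)):
        row=c["image"][rr].astype(int);sat=row.max(1)-row.min(1)
        u=np.nonzero((sat[290:345]<40)&(row[290:345].max(1)>70))[0]+290
        if len(u):
                W=ray(c,[[u.min()-.5,rr],[u.max()+.5,rr]],h,c);L=(W-np.r_[O,0])@rz(yaw)*1000
                print(rr,u.min(),u.max(),"x",L[:,0].round(1),"mid",L[:,0].mean().round(2),"y",L[0,1].round(1))
    red=rng(c,(170,120,40),(180,255,255))|rng(c,(0,190,40),(5,255,255))
    if nm=="A":
        rep("stop",c,c,red,(290,80,340,120),h+.015,O,yaw)
        rep("tab",c,c,rng(c,(105,120,40),(130,255,255)),(290,220,340,300),h+.046,O,yaw)
    else:
        rep("stop",c,c,red,(290,300,340,350),h+.015,O,yaw)
        rep("collar",c,c,rng(c,(5,200,80),(14,255,255)),(280,130,345,175),h+.022,O,yaw)
    crop=c["image"][(80 if nm=="A" else 100):(300 if nm=="A" else 350),250:380];cv2.imwrite(f"pics/crop{nm}.png",cv2.resize(crop,None,fx=2.4,fy=2.4,interpolation=cv2.INTER_NEAREST))
E
```

```text
[  2 193 169]
stop [303, 94, 23, 11, 201] x -10.3..7.3 mid -1.5  y 118.6..126.2 mid 122.4 depth z q [0.1344 0.1356 0.1369]
tab [306, 240, 16, 45, 692] x -8.2..4.4 mid -1.9  y -25.0..14.0 mid -5.5 depth z q [0.1418 0.1663 0.1676]
[  5 199  68]
70 302 327 x [-11.6   8.2] mid -1.73 y 73.4
100 301 328 x [-12.6   9.1] mid -1.75 y 51.7
185 303 326 x [-11.7   8.1] mid -1.8 y -15.1
210 303 326 x [-11.9   8.3] mid -1.81 y -36.4
230 303 326 x [-12.1   8.4] mid -1.83 y -54.1
260 304 326 x [-11.5   8.7] mid -1.41 y -81.7
290 307 322 x [-9.1  5.3] mid -1.87 y -110.6
300 312 317 x [-4.6  0.8] mid -1.88 y -120.5
310 311 318 x [-5.5  1.8] mid -1.89 y -130.6
stop [308, 326, 9, 12, 32] x -7.6..-0.5 mid -4.0  y -149.5..-138.4 mid -144.0 depth z q [0.1559 0.1606 0.1615]Traceback (most recent call last):
  File "<stdin>", line 17, in <module>
  File "m.py", line 7, in rep
    uv,s,ce=big(m,box);W=ray(c,uv,z,st);L=(W-np.r_[O,0])@rz(yaw)
            ~~~^^^^^^^
  File "m.py", line 4, in big
    k,lab,st,ce=cv2.connectedComponentsWithStats(mm);i=1+np.argmax(st[1:,4]);v,u=np.nonzero(lab==i)
                                                         ~~~~~~~~~^^^^^^^^^^
    return _wrapfunc(a, 'argmax', axis=axis, out=out, **kwds)
    return bound(*args, **kwds)
ValueError: attempt to get argmax of an empty sequence
```

```bash
python3 -c "
import cv2,numpy as np
a=cv2.imread('pics/cropA.png');b=cv2.imread('pics/cropB.png')
h=max(a.shape[0],b.shape[0]);f=lambda i:cv2.copyMakeBorder(i,0,h-i.shape[0],0,10,0)
cv2.imwrite('pics/crops.png',np.hstack([f(a),f(b)])[:600])"
```

```text
[ WARN:0@0.043] global loadsave.cpp:275 findDecoder imread_('pics/cropB.png'): can't open/read file: check file path/integrity
Traceback (most recent call last):
AttributeError: 'NoneType' object has no attribute 'shape'
```

```bash
python3 - <<'E'
from m import *
o=[]
for nm in"AB":
    c=load(f"w{nm}1.npz");crop=c["image"][(80 if nm=="A" else 120):(300 if nm=="A" else 340),270:360]
    o.append(cv2.resize(crop,None,fx=2.7,fy=2.7,interpolation=cv2.INTER_NEAREST))
    if nm=="B":print(hsv(c)[140,300:330:3].tolist(), hsv(c)[156,300:330:3].tolist())
    st=c
    for col in([314] if nm=="A" else [305,314]):
        for r in range(*((215,300,4) if nm=="A" else (120,185,3))):
            m=np.zeros((480,640),bool);m[r,col]=1;P,_=depthpts(c,m,c)
            if len(P):
                O,yaw=(A0,yA) if nm=="A" else (B0,yB);print(col,r,((P[0]-np.r_[O,0])@rz(yaw)*1000).round(1),c["image"][r,col])
cv2.imwrite("pics/crops.png",np.hstack(o))
E
```

```text
314 215 [ -1.7  22.5 120.6] [181 178 171]
314 219 [ -1.7  18.8 120.6] [181 177 171]
314 223 [ -1.7  14.9 120.3] [180 177 171]
314 227 [ -1.7  11.  120.1] [181 177 172]
314 231 [ -1.7   8.6 124.5] [131 130 127]
314 235 [ -1.7   6.8 130.7] [202 199 195]
314 239 [ -1.6   4.  133.8] [139 115 103]
314 243 [ -1.6   3.4 142.8] [104  59  44]
314 247 [ -1.5   4.  154.7] [104  58  42]
314 251 [ -1.5   4.  164.7] [113  62  43]
314 255 [ -1.4   1.2 166.6] [171  86  51]
314 259 [ -1.5  -3.  164.6] [171  89  54]
314 263 [ -1.5  -6.  166.2] [170  86  52]
314 267 [ -1.5  -9.5 166.3] [169  85  50]
314 271 [ -1.5 -12.6 167.4] [170  88  51]
314 275 [ -1.5 -16.3 167. ] [169  87  51]
314 279 [ -1.5 -20.  167. ] [168  84  49]
314 283 [ -1.5 -23.6 166.9] [168  87  54]
314 287 [ -1.8 -49.4 119.7] [176 173 167]
314 291 [ -1.8 -53.3 120.6] [175 172 166]
314 295 [ -1.8 -58.  119.6] [176 173 166]
314 299 [ -1.8 -61.9 120.3] [175 173 167]
[[12, 187, 219], [12, 189, 224], [12, 188, 222], [11, 189, 218], [11, 188, 193], [12, 189, 166], [11, 187, 196], [11, 191, 204], [11, 189, 205], [11, 190, 205]] [[11, 188, 221]
[... 1257 characters left out ...]
[186 182 176]
314 135 [ -2.2  25.3 145.9] [170 169 168]
314 138 [ -2.1  24.2 160.8] [ 45  92 170]
314 141 [ -2.   23.2 174. ] [36 59 94]
314 144 [ -2.   21.4 176.9] [37 45 49]
314 147 [ -2.   19.3 177.6] [38 45 48]
314 150 [ -2.   17.  176.4] [37 45 48]
314 153 [ -2.   15.  177.4] [31 39 42]
314 156 [ -2.   12.8 177.6] [36 44 47]
314 159 [ -2.   10.7 178.1] [39 46 48]
314 162 [ -2.1   5.1 154.2] [92 95 92]
314 165 [ -2.1   2.8 154.2] [93 95 93]
314 168 [ -2.1   0.7 156.4] [100 101  99]
314 171 [ -2.1  -1.5 157.5] [160 159 153]
314 174 [ -2.2  -5.8 146.1] [101 102 100]
314 177 [ -2.2  -8.4 145.5] [167 165 161]
314 180 [ -2.2 -10.9 145.5] [177 175 169]
314 183 [ -2.2 -13.4 145.4] [176 173 167]
```

View pics/crops.png

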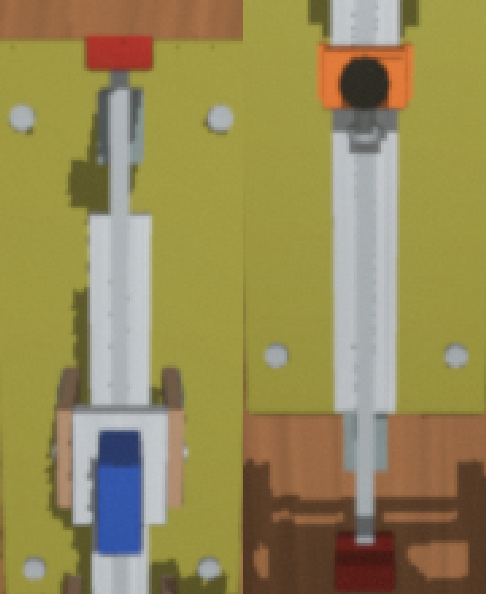

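```bash
python3 - <<'E'
from h import *
from cell import manip,cams
def pr(t):
    s=manip.state();print(t,round(s["clock"],2),"L",((s["tool_pos"]-np.r_[A0,0])@rz(yA)*1000).round(1),"F",(s["contact_force"]@rz(yA)).round(2),"w",round(s["gripper_width"]*1000,1))
manip.set_gripper(.036,10)
manip.move_pose(A(-.0018,-.0105,.21),tool(yA));pr("above")
manip.move_linear(A(-.0018,-.0105,.143),rate=.08);manip.dwell(.2);pr("down")
c=cams.capture("side");cv2.imwrite("pics/s1.png",cv2.resize(c["image"][180:460,220:480],None,fx=2.1,fy=2.1))
manip.set_gripper(.018,10);pr("pre")
manip.set_gripper(.008,10);manip.dwell(.2);pr("grip")
E
```

```text
above 6.01 L [ -1.4 -10.6 210.6] F [ 0.25 -0.62  1.33] w 36.3
down 7.2 L [ -1.4 -10.8 143.8] F [ 1.05 -0.55  0.  ] w 35.8
pre 7.71 L [ -1.8 -10.5 143. ] F [-0.23 -0.17 -0.09] w 18.0
grip 8.13 L [ -1.9 -10.5 142.9] F [-0.38  0.2  -0.31] w 13.8
```

View pics/s1.png

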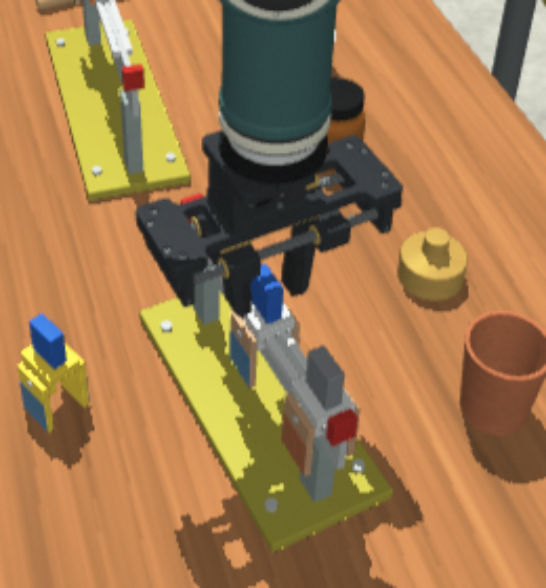

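The side view shows the jaws straddling the blue tab at (265,290). The gripper stopped at 13.8 mm, matching the 14 mm tab, with no side force. Next I lift it 1.5 mm within the play and slide it to the gate.

```bash
python3 - <<'E'
from h import *
from cell import manip,cams
def pr(t):
    s=manip.state();f=s["contact_force"]@rz(yA);print(t,round(s["clock"],2),"L",((s["tool_pos"]-np.r_[A0,0])@rz(yA)*1000).round(1),"F",f.round(2),"w",round(s["gripper_width"]*1000,1));return f
manip.set_gripper(.008,20);pr("grip")
z=.1445
manip.move_linear(A(-.0019,-.0105,z),rate=.03);pr("lift")
ok=1
for y in(.01,.04,.07,.085,.095):
    manip.move_linear(A(-.0019,y,z),rate=.06);f=pr(y)
    if np.linalg.norm(f[:2])>6: ok=0;break
if ok:
    manip.dwell(.15);pr("gate")
    c=cams.capture("side");cv2.imwrite("pics/s2.png",cv2.resize(c["image"][180:460,220:480],None,fx=2.1,fy=2.1))
E
```

```text
grip 8.35 L [ -1.8 -10.5 143. ] F [-0.61  0.06  0.34] w 13.8
lift 8.6 L [ -2.2 -10.3 144.1] F [-0.03 -0.7  -3.27] w 14.0
0.01 9.09 L [ -1.8  10.5 144.5] F [ 0.21  0.51 -2.65] w 14.0
0.04 9.74 L [ -1.8  40.2 144.6] F [ 0.09  0.64 -2.86] w 13.9
0.07 10.39 L [ -1.8  70.2 144.6] F [ 0.8  -0.54 -3.6 ] w 13.4
0.085 10.79 L [ -1.9  85.4 144.5] F [-0.45  0.39 -3.81] w 13.7
0.095 11.11 L [ -1.9  95.4 144.5] F [ 0.28 -0.5  -2.62] w 13.9
gate 11.26 L [ -1.9  94.9 144.5] F [-0.05 -0.83 -3.09] w 14.0
```

View pics/s2.png

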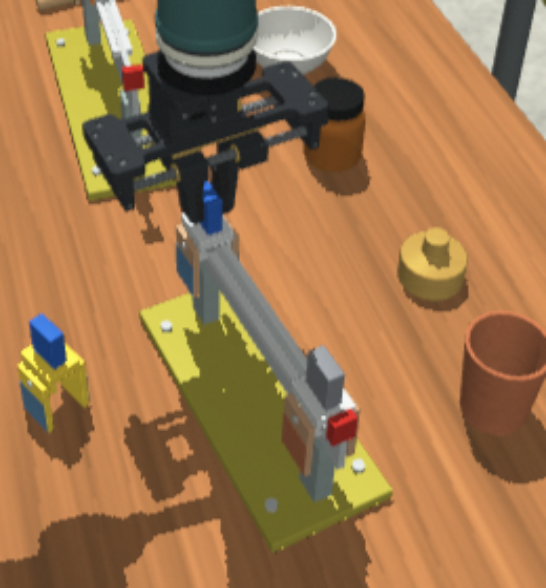

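```bash
python3 - <<'E'
from h import *
from cell import manip,cams
def pr(t,O=A0,y=yA):
    s=manip.state();f=s["contact_force"]@rz(y);print(t,round(s["clock"],2),"L",((s["tool_pos"]-np.r_[O,0])@rz(y)*1000).round(1),"F",f.round(2),"w",round(s["gripper_width"]*1000,1));return f
for z in(.150,.158,.166):
    manip.move_linear(A(-.0019,.095,z),rate=.05);f=pr(z)
    if np.linalg.norm(f)>8: raise SystemExit("force")
manip.move_linear(A(-.0019,.095,.275),rate=.15);pr("up")
manip.move_linear(B(-.0018,-.113,.275),rate=.15,rot=tool(yB));pr("B",B0,yB)
manip.move_linear(B(-.0018,-.113,.195),rate=.1);manip.dwell(.2);pr("B low",B0,yB)
for n in("side","scene","wrist"):
    st=manip.state();c=cams.capture(n);np.savez(f"{n}3.npz",tool_pos=st["tool_pos"],tcp_rot=st["tcp_rot"],**c)
    i=c["image"]
    if n=="side": i=cv2.resize(i[100:300,200:400],None,fx=2.9,fy=2.9)
    if n=="scene": i=cv2.resize(i[160:360,260:480],None,fx=2.9,fy=2.9)
    cv2.imwrite(f"pics/{n}3.png",i)
E
```

```text
0.15 11.57 L [ -1.4  94.7 150.7] F [ 0.29 -0.05 -2.67] w 14.1
0.158 11.88 L [ -1.4  94.8 158.7] F [ 0.07 -0.12 -2.45] w 13.6
0.166 12.18 L [ -1.5  94.8 166.6] F [ 0.65 -0.38 -2.28] w 13.8
up 13.06 L [ -2.6  95.3 273.8] F [-0.55 -0.07 -1.79] w 13.9
B 14.72 L [  -1.7 -113.5  274.9] F [-0.44  0.09 -2.99] w 13.7
B low 15.88 L [  -1.2 -112.8  195.9] F [-0.33  0.32 -2.34] w 13.6
```

View pics/side3.png

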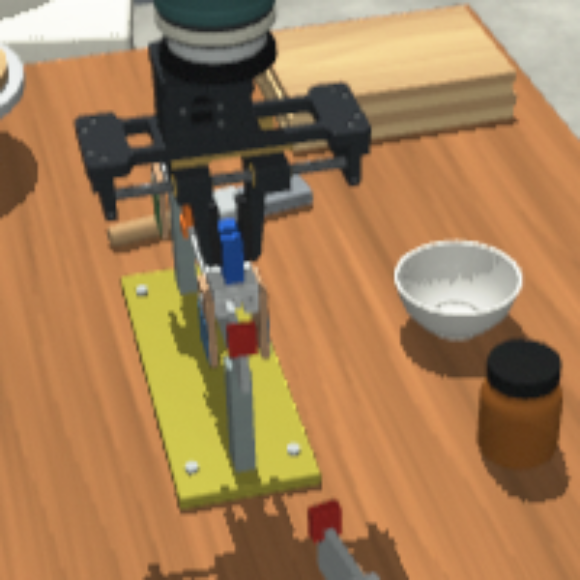

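View pics/wrist3.png

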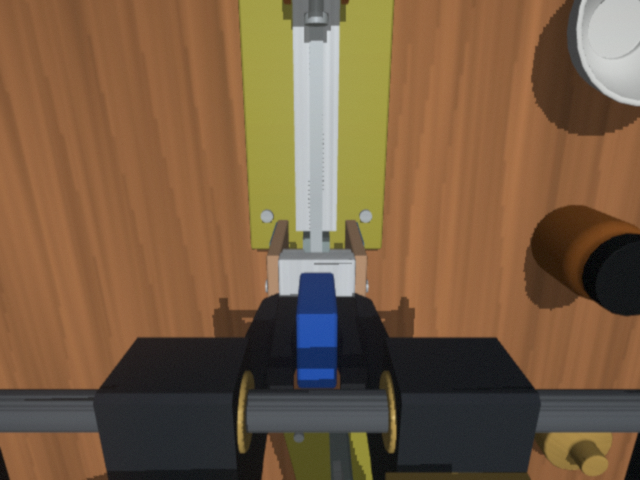

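View pics/scene3.png

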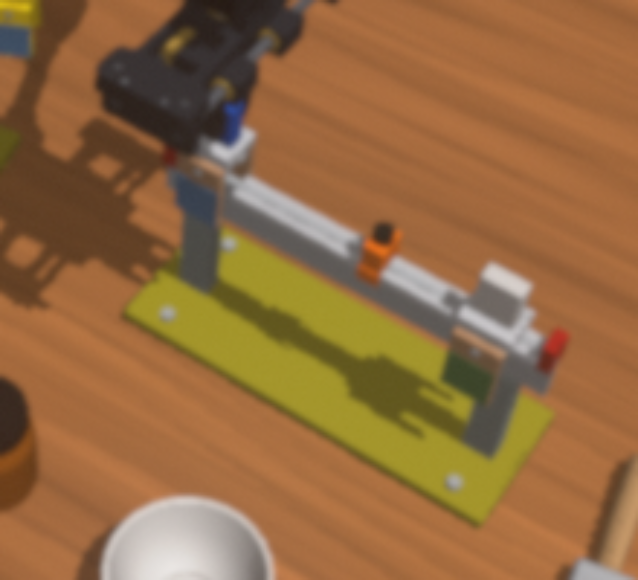

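Carrier hovers over gate B: roof spans columns 280–355 and its front edge is at row ~250, with the flange end at row ~230. I check alignment numerically, then lower.

```bash
python3 - <<'E'
from h import *
c=load("wrist3.npz")
def L(u,v,z): return ((ray(c,[[u,v]],z,c)-np.r_[B0,0])@rz(yB)*1000)[0].round(1)
g=cv2.cvtColor(c["image"],cv2.COLOR_BGR2GRAY).astype(int)
for r in(60,150,220,262,270,280): print(r,np.nonzero(abs(np.diff(g[r,260:380]))>22)[0]+260)
print(g[225:262,286],g[215:245,303])
print("roof front",L(317,251,.181),"flange end",L(317,231,.144))
E
```

```text
60 [292 338]
150 [337]
220 [295 336 360]
262 [354]
270 [278 279 354]
280 [278 279 298 299 333 334 354]
[ 82  78  78  71  68  65  63  62  61  60  58  58  57  59  59  57  57  59
  59  58  58  56  59  72  94 117 122 119 119 120 119 122 122 129 151 182
 194] [194 191 193 191 193 193 193 193 192 193 193 193 193 192 189 171 128  98
  92  90  89  89  90  97 114 134 140 142 141 143]
roof front [ -1.1 -90.6 181. ] flange end [ -1.  -93.7 144. ]
```

```bash
python3 - <<'E'
from h import *
c=load("wrist3.npz")
def L(u,v,z): return ((ray(c,[[u,v]],z,c)-np.r_[B0,0])@rz(yB)*1000)[0].round(1)
print(L(316.5,258.5,.183),L(316.5,248.5,.173),L(315.8,230.7,.144),L(315.8,150,.144))
E
```

```text
[ -1.3 -93.1 183. ] [ -1.3 -92.4 173. ] [ -1.6 -93.5 144. ] [ -1.6 -54.  144. ]
```

```bash
python3 - <<'E'
from h import *
from cell import manip,cams
def pr(t,O=B0,y=yB):
    s=manip.state();f=s["contact_force"]@rz(y);print(t,round(s["clock"],2),"L",((s["tool_pos"]-np.r_[O,0])@rz(y)*1000).round(1),"F",f.round(2),"w",round(s["gripper_width"]*1000,1));return f
X=-.0018;Y=-.1135
for z in(.188,.183,.178,.174,.171,.170,.169,.168,.167,.166):
    manip.move_linear(B(X,Y,z),rate=.05);manip.dwell(.06);f=pr(z)
    if np.linalg.norm(f[:2])>5 or f[2]>.5: break
manip.dwell(.2);pr("end")
E
```

```text
0.188 16.38 L [  -2.1 -113.6  187.5] F [ 0.01 -0.32 -1.87] w 14.0
0.183 16.68 L [  -2.  -113.6  182.7] F [-0.27  1.23 -2.19] w 14.0
0.178 16.99 L [  -2.  -113.5  177.7] F [ 0.32  0.57 -3.17] w 14.0
0.174 17.3 L [  -1.9 -113.5  173.8] F [-0.33  0.16 -2.17] w 13.7
0.171 17.61 L [  -1.9 -113.5  170.9] F [-0.26  0.47 -2.16] w 14.1
0.17 17.92 L [  -1.8 -113.5  170. ] F [-0.41 -0.34 -2.22] w 13.9
0.169 18.23 L [  -1.8 -113.5  169. ] F [ 0.11  0.4  -1.57] w 13.8
0.168 18.53 L [  -1.8 -113.5  168. ] F [-0.1  -0.22 -2.64] w 13.8
0.167 18.84 L [  -1.7 -113.5  167.9] F [-3.05 -1.6   5.74] w 14.0
end 19.04 L [  -1.7 -113.5  167.9] F [-3.15 -0.6   5.87] w 13.7
```

Seated: contact at TCP z = 0.1679 as expected. Next I raise it 0.8 mm within the play, slide it along the rail, then feel for the screw, which the picture suggests is near carrier y ≈ -23 mm.

```bash
python3 - <<'E'
from h import *
from cell import manip,cams
def pr(t,O=B0,y=yB,q=0):
    s=manip.state();f=s["contact_force"]@rz(y)
    if not q: print(t,round(s["clock"],2),"L",((s["tool_pos"]-np.r_[O,0])@rz(y)*1000).round(1),"F",f.round(2),"w",round(s["gripper_width"]*1000,1))
    return f
X=-.0018;z=.1688
manip.move_linear(B(X,-.1135,z),rate=.03);pr("lift")
for y in(-.10,-.09,-.08,-.06,-.045,-.038):
    manip.move_linear(B(X,y,z),rate=.05);f=pr(y)
    if np.linalg.norm(f[:2])>5: raise SystemExit("force")
manip.dwell(.2)
f0=np.mean([pr(0,q=1) for _ in range(1)],0)
y=-.038
while y<-.012:
    y+=.001;manip.move_linear(B(X,y,z),rate=.02);manip.dwell(.04);f=pr(round(y,4))
    if f[1]<-1.8 or np.linalg.norm(f[:2])>5: break
manip.dwell(.3);pr("end")
E
```

```text
lift 19.29 L [  -1.8 -113.5  168.4] F [ 0.49 -0.01 -2.63] w 13.8
-0.1 19.71 L [ -1.9 -99.6 168.6] F [ 0.26  0.12 -2.55] w 13.8
-0.09 20.06 L [ -1.8 -89.7 168.8] F [-0.65 -0.3  -2.18] w 13.8
-0.08 20.41 L [ -1.8 -79.7 168.8] F [-0.28 -0.3  -2.83] w 13.6
-0.06 20.96 L [ -1.9 -59.8 168.7] F [-1.09 -0.43 -3.3 ] w 13.6
-0.045 21.41 L [ -1.8 -44.7 168.8] F [ 0.09  0.17 -2.23] w 14.1
-0.038 21.7 L [ -1.8 -37.8 168.8] F [-1.06  0.35 -2.85] w 13.6
-0.037 22.19 L [ -1.8 -37.  168.8] F [-0.09 -0.61 -3.5 ] w 14.0
-0.036 22.48 L [ -1.8 -36.  168.8] F [ 0.11  0.16 -3.44] w 14.2
-0.035 22.77 L [ -1.8 -35.  168.8] F [-0.53 -0.32 -1.95] w 13.7
-0.034 23.07 L [ -1.8 -34.  168.8] F [-0.49  0.5  -2.91] w 13.8
-0.033 23.36 L [ -1.8 -33.  168.8] F [ 0.65  0.03 -2.35] w 13.9
-0.032 23.65 L [ -1.8 -32.  168.8] F [-0.48 -0.27 -2.69] w 13.7
-0.031 23.94 L [ -1.8 -31.  168.8] F [ 0.17 -0.95 -3.55] w 13.8
-0.03 24.23 L [ -1.8 -30.  168.8] F [ 0.46 -0.37 -2.77] w 13.6
-0.029 24.52 L [ -1.8 -29.  168.8] F [-0.28  0.05 -2.92] w 13.5
-0.028 24.82 L [ -1.8 -28.  168.8] F [-0.44 -1.08 -2.16] w 13.6
-0.027 25.11 L [ -1.8 -27.  168.8] F [ 0.76  0.84 -2.67] w 14.0
-0.026 25.4 L [ -1.8 -26.  168.8] F [-0.06 -0.28 -1.9 ] w 13.7
-0.025 25.69 L [ -1.8 -25.  168.8] F [ 0.41 -0.05 -2.84] w 14.0
-0.024 25.98 L [ -1.8 -24.  168.8] F [-0.58  0.02 -2.79] w 13.9
-0.023 26.27 L [ -1.8 -23.  168.8] F [ 0.41 -0.22 -1.44] w 14.1
-0.022 26.57 L [ -1.8 -22.  168.8] F [ 0.56 -0.26 -2.35] w 13.9
-0.021 26.86 L [ -1.8 -21.4 168.8] F [-0.36 -2.44 -1.69] w 14.0
end 27.16 L [ -1.8 -21.4 168.8] F [-0.59 -4.01 -1.71] w 13.7
```

```bash
python3 - <<'E'
from h import *
from cell import manip,cams
def av(t):
    F=[];
    for _ in range(8):
        s=manip.state();F.append(s["contact_force"]@rz(yB));manip.dwell(.05)
    print(t,round(s["clock"],2),((s["tool_pos"]-np.r_[B0,0])@rz(yB)*1000).round(2),np.mean(F,0).round(2),np.std(F,0).round(2),round(s["gripper_width"]*1000,1));return np.mean(F,0)
f=av("hold")
y=-.021
while f[1]>-4.2 and y<-.0202:
    y+=.0002;manip.move_linear(B(-.0018,y,.1688),rate=.01);f=av(round(y,4))
E
```

```text
hold 27.51 [ -1.8  -21.34 168.81] [-0.05 -4.65 -0.88] [0.51 0.78 0.47] 13.6
```

```bash
python3 - <<'E'
from h import *
from cell import manip,cams
def pr(t,O=B0,y=yB):
    s=manip.state();f=s["contact_force"]@rz(y);print(t,round(s["clock"],2),"L",((s["tool_pos"]-np.r_[O,0])@rz(y)*1000).round(1),"F",f.round(2),"w",round(s["gripper_width"]*1000,1))
manip.set_gripper(.018);pr("open");manip.set_gripper(.036);pr("open2");manip.dwell(.2)
manip.move_linear(B(-.0018,-.021,.24),rate=.08);pr("up")
manip.move_linear(B(-.0018,-.03,.34),rate=.15);manip.dwell(.3)
for n in("side","scene","wrist"):
    st=manip.state();c=cams.capture(n);np.savez(f"{n}4.npz",tool_pos=st["tool_pos"],tcp_rot=st["tcp_rot"],**c)
    i=c["image"]
    if n=="side": i=cv2.resize(i[100:300,200:400],None,fx=2.9,fy=2.9)
    if n=="scene": i=cv2.resize(i[160:360,260:480],None,fx=2.9,fy=2.9)
    cv2.imwrite(f"pics/{n}4.png",i)
E
```

```text
open 27.83 L [ -1.3 -20.  169.4] F [ 0.28  0.66 -0.12] w 18.0
open2 28.29 L [ -1.8 -20.9 168.8] F [-0.1  -0.38  1.5 ] w 36.1
up 29.53 L [ -2.2 -21.2 239.3] F [ 0.71 -0.47 -0.02] w 35.9
```

View pics/wrist4.png

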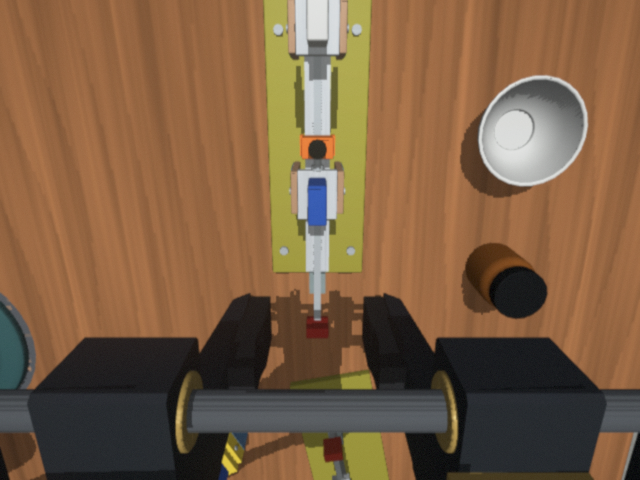

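View pics/scene4.png

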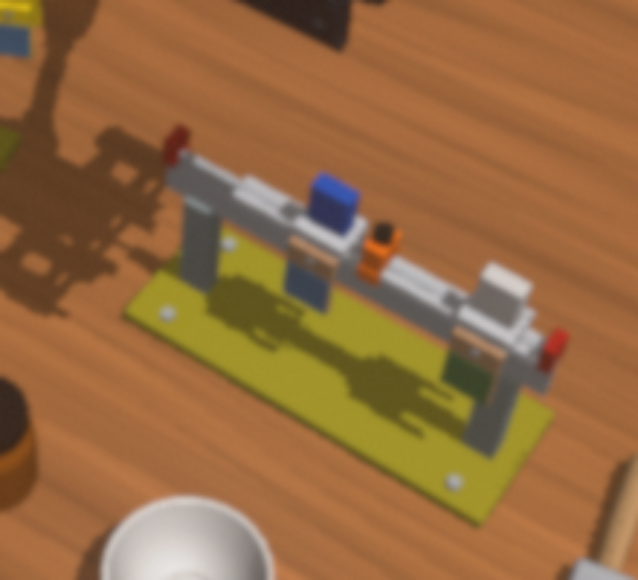

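Blue carrier hangs upright at (317,195) just before the collar (317,148), fingers clear. Quick numeric check of collar, carrier and white neighbour.

```bash
python3 - <<'E'
from m import *
for f,bx in(("wB1.npz",(285,125,345,170)),("wrist4.npz",(285,125,350,165))):
    c=load(f);rep(f+" collar",c,c,rng(c,(8,160,100),(15,255,255)),bx,.167,B0,yB)
c=load("wrist4.npz")
rep("tab",c,c,rng(c,(105,120,120),(130,255,255)),(290,170,345,240),.191,B0,yB)
a=load("scene0.npz");b=load("scene4.npz")
for nm,lo,hi,bx in(("collar",(6,170,120),(14,255,255),(375,230,405,262)),("amber jar",(5,150,60),(14,255,255),(235,300,280,340))):
    for c in(a,b):
        try:_,s,ce=big(rng(c,lo,hi),bx);print(nm,s.tolist(),ce.round(2))
        except Exception as e:print(nm,e)
d=cv2.absdiff(a["image"],b["image"]).max(2)
print("white-carrier diff px",(d[245:300,410:460]>40).sum(),"grey",(d[138:175,145:172]>40).sum())
E
```

```text
wB1.npz collar [298, 136, 35, 24, 482] x -14.2..11.5 mid -1.3  y 9.2..26.2 mid 17.7 depth z q [0.1475 0.1675 0.169 ]
wrist4.npz collar [300, 135, 35, 24, 487] x -14.5..11.2 mid -1.7  y 9.0..26.0 mid 17.5 depth z q [0.1472 0.1673 0.1694]
tab [308, 185, 18, 41, 706] x -8.3..4.2 mid -2.0  y -36.7..-6.9 mid -21.8 depth z q [0.1901 0.1915 0.1927]
collar [384, 239, 15, 18, 133] [390.44 247.29]
collar [384, 239, 15, 18, 131] [390.44 247.33]
amber jar [235, 300, 45, 40, 1406] [257.73 323.08]
amber jar [235, 300, 45, 40, 1408] [257.7  323.05]
white-carrier diff px 373 grey 0
```

```bash
python3 - <<'E'
from m import *
for f,u in(("wB1.npz",299),("wrist4.npz",301)):
    c=load(f);g=cv2.cvtColor(c["image"],cv2.COLOR_BGR2GRAY).astype(int)
    r=np.argmax(abs(np.diff(g[44:64,u])))+44;print(f,r,((ray(c,[[u,r]],.15,c)-np.r_[B0,0])@rz(yB)*1000).round(1))
o=[cv2.resize(load(f)["image"][225:315,395:475],None,fx=4,fy=4,interpolation=0) for f in("scene0.npz","scene4.npz")]
cv2.imwrite("pics/wh.png",np.hstack(o))
E
```

```text
wB1.npz 55 [[-13.2  83.5 150. ]]
wrist4.npz 53 [[-13.5  83.7 150. ]]
```

View pics/wh.png

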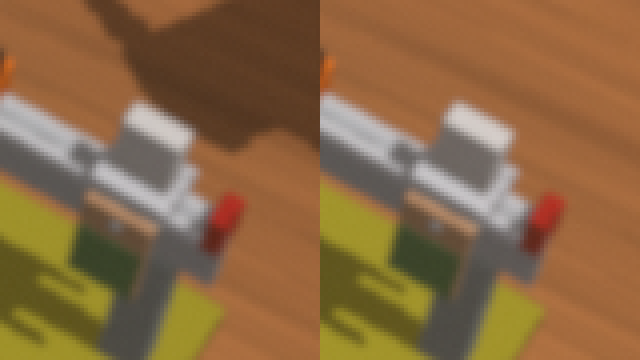

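The white carrier is in the same place in both pictures; only the arm's shadow on the table behind it changed. I hand the job in.

```bash
python3 - <<'E'
from cell import manip,order
print(manip.state()["clock"]);print(order.close_job())
E
```

```text
30.8
the job is handed in; nothing more can be done
None
```

The blue carrier now hangs on rail B against the collar's stop screw, released, and I handed the job in at 30.8 s of the 64 s allowed. The hand-in gives no verdict, so the result below rests on my own checks.

**What I did:** I gripped the blue tab and slid the carrier to rail A's gate. I then lifted it straight up over the stop and set it down in rail B's gate, with about 6 N of contact. From there I slid it up to the collar and felt the screw with the carrier at rail y ≈ -21.4 mm. It pressed at about 4.6 N for over 0.4 s before I opened the gripper and moved away.

**Last checks:**
- **Carrier:** its centre is about 39 mm before the collar's centre, inside the 29–53 mm window. The tab top is at 0.1915 m, as expected for a seated carrier, and it is on the rail's centre line within about 0.5 mm.
- **Collar:** it shifted by 0.2 mm or less in both camera views, which is measurement noise.
- **Other carriers and jar:** the grey carrier's pixels did not change, and the white carrier and the jar measured unmoved. The beaker, bowl, weight and brush I did not measure; the arm never went near them.

**Disagreements:**
- **Rail centre lines:** the wrist and scene cameras differed by about 2 mm. I used the wrist values, and the low side forces during the slides agreed with them.
- **White carrier:** a picture comparison there first showed changed pixels. They turned out to be the arm's shadow on the table behind it.

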